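# Shut the marked cooling-water valve in the laser's valve box

### The job

On the lab bench stands the laser's cooling-water valve box. Push its loose metal cover all the way aside along its guides, to the end stop, so that the valves are revealed, then push the marked handle (the one that ends in a round disc) fully shut, crosswise to its pipe. Use the fingers only to push: do not lift the cover out of its guides, leave the other handle as it is, and do not disturb the things standing around the box.

Things in the scene. Friction and masses are not known exactly. Their poses are not given: they have to be found in the camera images.
- valve_box: White valve box fixed to the bench, 190 (x) x 530 (y) x 90 mm high; origin: centre of its underside, z up, y along its long side, turned up to 0.35 rad. Its -y half is the open valve bay, its +y half is closed, with a flat deck at height 80 mm. Rims at 80 mm carry the cover; guide strips to height 90 mm run round the top, leaving 168 mm (x) by 508 mm (y -254 to 254) for it; the ends are stops.
- cover: Loose aluminium plate, 164 (x) x 250 (y) x 6 mm, 0.3 to 0.65 kg, lying on the rims with 2 mm of play each side in x; origin: centre of its underside, axes as the box's. Starts over the valve bay, its centre at box y -128 to -108 mm; slides to the box's +y until the end stop (centre at box y = +129 mm).
- bay (a point): Centre of the valve bay's opening, at the rim's height (80 mm). The bay measures 150 (x) x 240 (y) mm inside, its floor is 8 mm above the bench. Axes as the box's. The two valves stand in it, 107 mm apart along y.
- cover_rib (a point): Centre of the top of the finger rib that stands across the middle of the cover: 70 mm long (x), 12 mm thick (y), 25 mm high above the plate; its top is 31 mm above the cover's origin (111 mm above the bench). A level push on it of about 2 to 8 N moves the cover.
- marked_handle (a joint): Turn of the marked valve handle about its upright axis: 0 = open, lying along its pipe, pointing to the box's -x; grows clockwise seen from above to 1.571 = shut, at a hard stop, pointing to the box's +y (at q it points along (-cos q, sin q) in the box's x, y). Starts at 0 to 0.35. Stiff by friction, about 2 N at its end; stays where it is left.
- marked_pivot (a point): Point on the marked handle's axis, 66 mm above the bench, at box x = 30 mm and y = -192 or -85 mm (the other valve has the other place). Below the handle: a brass valve block 36 (x) x 30 (y) mm, top at 40 mm, and a brass pipe along x, top at 32 mm (collars 36 mm).
- marked_end (a point): Centre of the top of the round disc at the end of the marked handle: 26 mm in diameter, 52 mm from the axis (far edge 65 mm). The handle is a steel bar 12 mm wide; bar and disc are 14 mm high, from 52 to 66 mm above the bench.
- plain_handle (a joint): Turn of the other handle, same senses and stiffness as the marked one. Starts between 0 and 0.5; to be left alone. A plain straight steel bar 12 mm wide and 14 mm high, without a disc, its end 56 mm from the axis.
- plain_pivot (a point): Point on the other handle's turning axis, 66 mm above the bench.
- plain_end (a point): Point on top of the other handle's bar, 52 mm from its axis.
- bottle: Bystander: amber bottle 56 mm across, 115 mm high, standing behind the box (its +x side); origin at the centre of its underside.
- beaker: Bystander: open glass beaker 64 mm across, 85 mm high, behind the box; origin at the centre of its underside.
- screwdriver: Bystander: screwdriver 170 mm long lying in front of the box (its -x side, robot side); origin at the middle of its underside, x along its shaft.
- dish: Bystander: shallow white dish 90 mm across, 16 mm high, in front of the box; origin at the centre of its underside.

How it is judged:
By the outcome, as a careful person would: the job done as asked, in the order asked, and still so for the second after the job is handed in, with the robot touching nothing.
It also fails if it takes over 54 s, if anything falls off the work surface, if the arm or the gripper's body presses on something with over 40 N, if the wrist force passes 120 N, or if a joint passes its speed limit or range.

### The arm

A 6-joint arm with a two-finger parallel gripper is mounted at the origin on the work surface. World frame = base frame: x ahead of the robot, y to its left, z up, the work surface at z = 0. Lengths are in mm, angles in rad, forces in N, time in s.
With the tool pointing down it reaches from about 275 to 850 mm from the base axis. Payload 5.2 kg.
Tool frame: the origin (TCP) lies at the very end of the fingers, on their centre line; the grasp point (between the pads) lies 19 mm behind it; z points along the fingers, x is the direction in which the jaws open and shut, and the axes are right-handed (so a half turn about z gives the same grasp; the last joint's range is limited). The gripper opens to 85 mm and grips with 20 to 120 N. Pads are 22 mm wide; open, the fingers measure 114 mm over their backs; the gripper's body (76 mm by 85 mm) begins 54 mm behind the grasp point. The pads swing forward as they close: fully open they stand 13 mm farther back than shut.
Start: joints at [-1.369, 0.259, 1.535, -0, 1.348, -0.203], TCP at [216.63, -505.546, 192.11] pointing down, gripper open.
Joint ranges: [-3.14, 3.14], [-0.91, 2.08], [0.19, 2.58], [-1.22, 4.36], [0.22, 2.71], [-3.12, 3.12]. Speed limits (rad/s): [2.57, 2.57, 3.14, 3.14, 3.14, 3.14].

### API

Orientations are given as a rotation vector (axis times angle).
In Python, from workcell import env gives the robot as it stands. Calls block until the motion is done:
- env.move_to(position, orientation): joint-space move of the TCP to a pose.
- env.movel(position, orientation=None, velocity=150, threshold=None): straight line of the TCP; orientation=None keeps the orientation; velocity is the mean speed in mm/s. With threshold (N) it stops when the force on the tool has changed by that much, and returns True; else False.
- env.move_j(angles): joint-space move.
- env.set_gripper(opening, squeeze=None): finger opening in mm; squeeze is the grip in N (None keeps the last); returns when the fingers have stopped.
- env.pause(seconds).
- env.solve_ik(position, orientation): joint angles nearest the present ones, or None.
- env.get_state(): the state.
- env.read_camera(name): name is "side" or "top" or "wrist"; returns a dict with "img" (420x560x3 uint8, red, green, blue), "range_z" (420x560 float32, mm along the optical axis (not along the pixel's ray), 0 where there is no reading), "camera_matrix" (3x3 intrinsics, pixels), "rvec" (rotation vector, rad) and "tvec" (3), from world to camera coordinates, as OpenCV has them. Camera axes: x right, y down, z forward; pixel columns grow to the right and rows downward; lengths in mm; the calibration is good to about 2 mm. A picture is of the moment at which its call begins.
A pose or a line that the arm cannot do raises env.PlanningError and nothing moves.
- env.sign_off(): hands the job in, once; it reports no verdict.
The state is a dict: "t": time; "joints": joint angles; "joint_velocities": joint speeds; "tau": joint torques, N m; "tool_pos": TCP position; "eef_rot": TCP orientation; "force": force on the tool from outside, world axes, zero at the start; "moment": the same for the moment, N m; "finger_gap": finger opening in mm.
Only numpy, scipy, OpenCV 4.12 (cv2) and the standard library are available. Lean on these libraries where they do the work, as an engineer would, in place of code of your own. Each camera call takes 0.05 s, during which the arm holds its last target.

## Working session

There is one attempt and no reset: what is moved stays moved. The work goes in short steps, each a Python script; the robot and the scene stay as the last script left them, time stands still between calls to the robot, and variables do not carry over. Pictures are saved under pics/ and viewed, and the job is handed in when it is done.

```bash
mkdir -p pics; ls; cat > h.py <<'E'
import numpy as np, cv2
from workcell import env
def snap(n,f):
    c=env.read_camera(n); cv2.imwrite('pics/'+f,c['img'][:,:,::-1]); np.savez('pics/'+f[:-4]+'.npz',**c); return c
def cloud(c):
    K=np.array(c['camera_matrix']);R=cv2.Rodrigues(np.array(c['rvec'],float))[0];t=np.array(c['tvec'],float).ravel()
    z=np.array(c['range_z'],float);v,u=np.indices(z.shape)
    p=np.stack([(u-K[0,2])/K[0,0]*z,(v-K[1,2])/K[1,1]*z,z],-1)
    return (p-t)@R, z>0
E
python3 - <<'E'
from h import *
for n in ['top','side']:
    c=snap(n,n+'0.png')
s=env.get_state();print(s['t'],s['tool_pos'],s['eef_rot'],s['force'])
E
```

```text
pics
0.1 [ 216.53309396 -504.99130382  191.3622807 ] [-2.62167637e+00  1.72887169e+00  1.85868518e-03] [-0.47149112 -0.09688097  0.27876447]
```

View pics/top0.png

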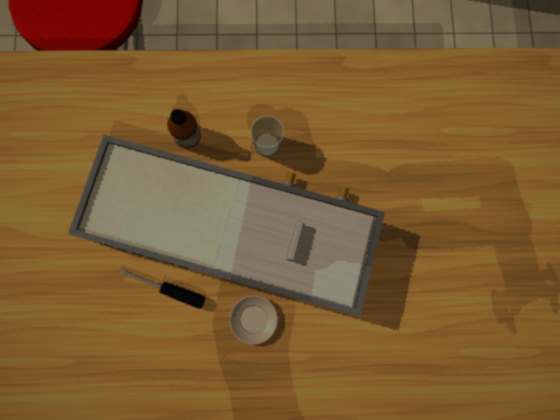

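View pics/side0.png

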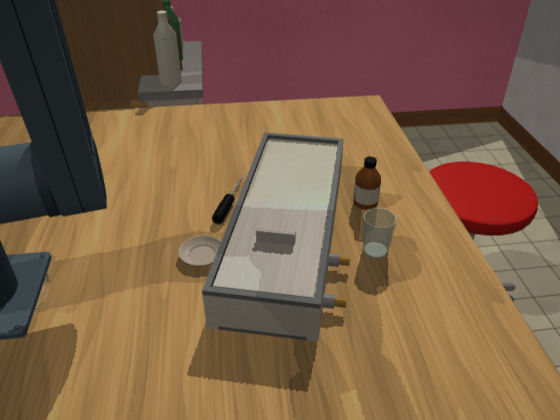

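The top view shows the box's long axis running from about (370,265) to (90,185). The cover is on its right half with the rib at about (297,242). The bottle (183,127) and beaker (267,135) are behind the box, and the screwdriver and dish (254,320) are in front. Next I'll fit the box pose from depth.

```bash
python3 - <<'E'
import numpy as np,cv2
from h import cloud
from scipy.optimize import minimize
for n in ['top','side']:
    c=np.load(f'pics/{n}0.npz');P,ok=cloud(c)
    if n=='top':
        print(P[185,90],P[265,350],P[330,400],P[242,297],P[320,254],P[250,296])
    z=P[...,2]
    m=ok&(z>70)&(z<100)&(P[...,0]>200)&(P[...,0]<800)
    m=m.astype(np.uint8)
    nn,lab,st,ce=cv2.connectedComponentsWithStats(m)
    k=1+np.argmax(st[1:,4]);q=P[lab==k]
    r=cv2.minAreaRect(q[:,:2].astype(np.float32));print(n,st[k],r)
    g=P[ok&(z>85)&(z<95)&(lab==k)]
    r=cv2.minAreaRect(g[:,:2].astype(np.float32));print(' strips',len(g),r)
    # rib
    m=(ok&(z>104)&(z<118)&(lab!=-1))
    nn,lab2,st,ce=cv2.connectedComponentsWithStats(m.astype(np.uint8))
    for i in range(1,nn):
        if st[i,4]>15:
            pp=P[lab2==i];print('  hi',st[i],np.median(pp,0),cv2.minAreaRect(pp[:,:2].astype(np.float32)))
    # bystanders
    m=ok&(z>6)&(P[...,0]>200)&(P[...,0]<900)&(lab!=k)
E
```

```text
[638.76530601 349.96031084  90.36528506] [ 489.28678944 -111.74779518   85.69301143] [ 3.68922505e+02 -2.17456402e+02 -1.63867539e-02] [528.96153893 -17.20821641 110.37761003] [392.6623089   60.51411638   1.93374104] [517.31321937 -16.91132439  84.68483944]
top [   68   134   317   183 31309] ((567.949951171875, 104.1541748046875), (531.1384887695312, 190.70677185058594), 73.50237274169922)
 strips 16846 ((567.949951171875, 104.1541748046875), (531.1384887695312, 190.70677185058594), 73.50237274169922)
  hi [170 109  15  16 177] [757.90239471 192.5091147  115.3248261 ] ((758.7220458984375, 192.92303466796875), (25.5445556640625, 24.850440979003906), 80.52025604248047)
  hi [287 221  17  40 283] [532.29629471 -13.52516051 111.70203223] ((532.3826293945312, -13.738906860351562), (12.028092384338379, 69.7010269165039), 73.50740051269531)
side [  202   133   141   181 17174] ((566.579833984375, 104.04981994628906), (538.3709716796875, 190.67823791503906), 73.53374481201172)
 strips 7165 ((566.579833984375, 104.04981994628906), (538.3709716796875, 190.67823791503906), 73.53374481201172)
  hi [173  25   6   6  21] [ 323.87430533 1104.808685    112.16781726] ((326.2705078125, 1109.238037109375), (31.09486961364746, 11.635860443115234), 57.34469985961914)
  hi [ 67  39  87   9 387] [124.72330405 985.51149736 111.0644465 ] ((122.99024200439453, 985.9746704101562), (266.27044677734375, 18.801733016967773), 0.35558241605758667)
  hi [155  46  23   8  98] [300.00843562 898.42849713 110.7558647 ] ((301.5281677246094, 904.4935913085938), (68.639404296875, 40.75386047363281), 8.150325775146484)
  hi [364 157  13  10 107] [756.05182382 185.62979535 112.57519552] ((757.6791381835938, 189.11468505859375), (23.396282196044922, 27.397315979003906), 25.992074966430664)
  hi [256 228  40  10 253] [532.52270789 -18.07014281 109.02619604] ((531.8743896484375, -16.2720890045166), (14.598434448242188, 68.8577651977539), 73.71395111083984)
```

```bash
cat >> h.py <<'E'
O=np.array([567.9,104.1]); A=np.deg2rad(73.5-90)
X=np.array([np.cos(A),np.sin(A)]);Y=np.array([-X[1],X[0]])
def w(x,y,z): return list(O+x*X+y*Y)+[z]
def tobox(p): d=np.asarray(p)[...,:2]-O; return np.stack([d@X,d@Y],-1)
def rot(phi): # tool down, tool x at box angle phi
    a=(phi+A)/2; return [np.pi*np.cos(a),np.pi*np.sin(a),0.]
def st(m=''):
    s=env.get_state();print(m,'t%.2f'%s['t'],'box',tobox(s['tool_pos']).round(1),'z%.1f'%s['tool_pos'][2],'F',np.round(s['force'],1),'box Fx,Fy',np.round([np.dot(s['force'][:2],X),np.dot(s['force'][:2],Y)],1),'q',np.round(s['joints'],2));return s
E
python3 - <<'E'
from h import *
for p in [w(0,-162,94),w(0,115,94),w(-22,-120,46)]:
    for ph in [0,np.pi/2,-np.pi/2,np.pi]:
        q=env.solve_ik(p,rot(ph));print(ph,None if q is None else np.round(q,2))
env.move_to(w(0,-160,150),rot(0)); st()
env.set_gripper(0); st()
print(env.movel(w(0,-160,94),velocity=80,threshold=8)); st()
print('contact',env.movel(w(0,-128,94),velocity=30,threshold=3)); st()
snap('side','side1.png')
E
```

```text
0 [-0.31  0.3   1.73 -0.    1.11 -0.02]
1.5707963267948966 [-0.31  0.3   1.73 -0.    1.11 -1.59]
-1.5707963267948966 [-0.31  0.3   1.73  0.    1.11  1.55]
3.141592653589793 None
0 [ 0.17  0.49  1.44 -0.    1.21  0.46]
1.5707963267948966 [ 0.17  0.49  1.44 -0.    1.21 -1.11]
-1.5707963267948966 [0.17 0.49 1.44 0.   1.21 2.03]
3.141592653589793 [ 0.17  0.49  1.44 -0.    1.21 -2.69]
0 [-0.23  0.34  1.82 -0.    0.98  0.06]
1.5707963267948966 [-0.23  0.34  1.82 -0.    0.98 -1.51]
-1.5707963267948966 [-0.23  0.34  1.82  0.    0.98  1.63]
3.141592653589793 [-0.23  0.34  1.82 -0.    0.98 -3.08]
 t2.08 box [   0.4 -160.9] z150.1 F [-1.2 -0.1  0.3] box Fx,Fy [-1.1 -0.4] q [-0.31  0.25  1.66 -0.    1.24 -0.02]
 t2.85 box [  -0. -160.] z150.0 F [-0.3 -0.7  0.2] box Fx,Fy [-0.1 -0.7] q [-0.31  0.25  1.66 -0.    1.24 -0.02]
False
 t3.70 box [   0.4 -160. ] z94.4 F [-0.6 -0.4 -0.3] box Fx,Fy [-0.5 -0.5] q [-0.31  0.3   1.73  0.    1.11 -0.02]
contact False
 t4.92 box [   0.  -128.2] z94.0 F [-0.5 -0.   0.2] box Fx,Fy [-0.4 -0.1] q [-0.25  0.31  1.72 -0.    1.11  0.04]
```

View pics/side1.png

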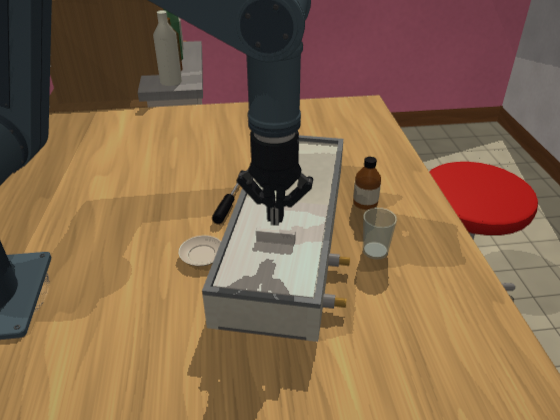

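The fingertips are at about (277,217) and appear to be above or behind the rib at (276,235), even though I reported no contact. I'll check this with depth before moving.

```bash
python3 - <<'E'
from h import *
c=snap('top','top1.png')
c=dict(np.load('pics/side1.npz'));P,ok=cloud(c)
B=tobox(P)
for v in range(190,250,4):
    print(v,[(*B[v,u].round(0).astype(int),int(P[v,u,2])) for u in (264,270,275,280,286)])
im=c['img'][170:270,220:340,::-1];cv2.imwrite('pics/z1.png',cv2.resize(im,None,fx=5,fy=5))
s=env.get_state();print(s['finger_gap'],s['tool_pos'])
E
```

```text
190 [(np.int64(-14), np.int64(-149), 212), (np.int64(-5), np.int64(-143), 209), (np.int64(2), np.int64(-140), 208), (np.int64(12), np.int64(-146), 213), (np.int64(-8), np.int64(48), 77)]
194 [(np.int64(-15), np.int64(-146), 202), (np.int64(-5), np.int64(-146), 203), (np.int64(-28), np.int64(27), 80), (np.int64(12), np.int64(-146), 205), (np.int64(-6), np.int64(34), 77)]
198 [(np.int64(-17), np.int64(-135), 186), (np.int64(-6), np.int64(-142), 192), (np.int64(-26), np.int64(15), 78), (np.int64(12), np.int64(-146), 197), (np.int64(19), np.int64(-132), 188)]
202 [(np.int64(-17), np.int64(-135), 177), (np.int64(-6), np.int64(-142), 184), (np.int64(3), np.int64(-143), 186), (np.int64(11), np.int64(-142), 186), (np.int64(21), np.int64(-140), 186)]
206 [(np.int64(-41), np.int64(-21), 83), (np.int64(-5), np.int64(-147), 180), (np.int64(2), np.int64(-142), 176), (np.int64(11), np.int64(-142), 178), (np.int64(20), np.int64(-139), 176)]
210 [(np.int64(-38), np.int64(-37), 86), (np.int64(-6), np.int64(-140), 166), (np.int64(2), np.int64(-142), 168), (np.int64(10), np.int64(-138), 166), (np.int64
[... 1057 characters left out ...]
30), 106), (np.int64(9), np.int64(-130), 108), (np.int64(19), np.int64(-130), 109)]
238 [(np.int64(-20), np.int64(-129), 94), (np.int64(-9), np.int64(-129), 95), (np.int64(0), np.int64(-130), 97), (np.int64(9), np.int64(-131), 99), (np.int64(19), np.int64(-130), 100)]
242 [(np.int64(-21), np.int64(-128), 84), (np.int64(-9), np.int64(-130), 86), (np.int64(-1), np.int64(-129), 87), (np.int64(9), np.int64(-131), 90), (np.int64(19), np.int64(-130), 90)]
246 [(np.int64(-18), np.int64(-140), 85), (np.int64(-8), np.int64(-140), 86), (np.int64(1), np.int64(-137), 85), (np.int64(126), np.int64(-828), 693), (np.int64(20), np.int64(-135), 86)]
0.6009850189831504 [531.51564681 -18.81792029  94.00051333]
```

View pics/z1.png

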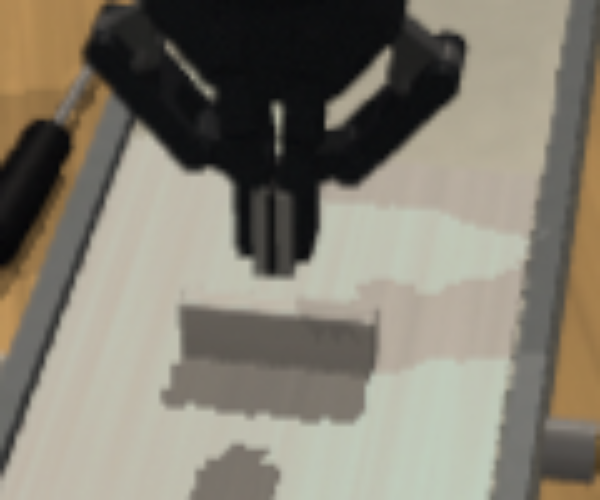

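View pics/top1.png

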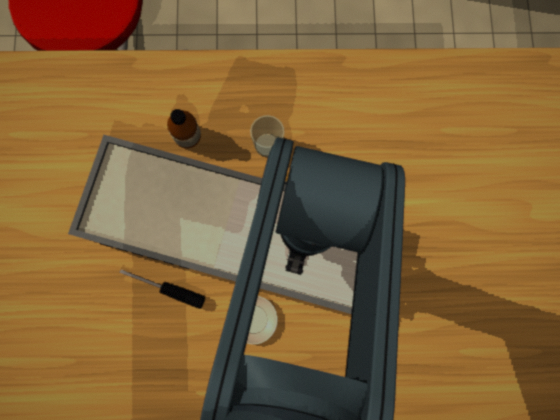

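```bash
python3 - <<'E'
from h import *
c=snap('side','side2.png');P,ok=cloud(c);B=tobox(P)
m=ok&(abs(B[...,0])<20)&(abs(B[...,1]+128)<25)&(P[...,2]>114)
print('lowest finger z',np.percentile(P[m][:,2],[0,1,5]));st()
c=snap('wrist','wrist2.png')
E
```

```text
lowest finger z [133.64558781 136.9991069  144.29366001]
 t5.07 box [   0.  -128.2] z94.0 F [0.6 0.6 0.7] box Fx,Fy [0.4 0.7] q [-0.25  0.31  1.72 -0.    1.11  0.04]
```

View pics/side2.png

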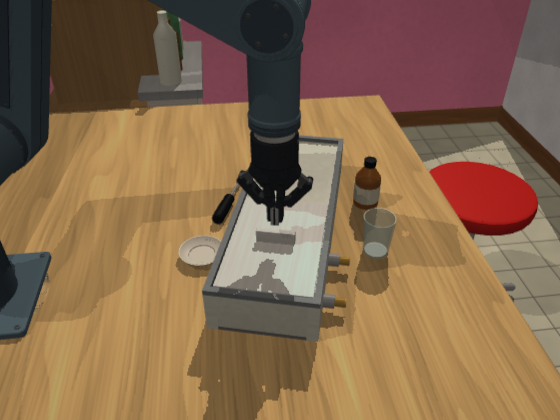

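View pics/wrist2.png

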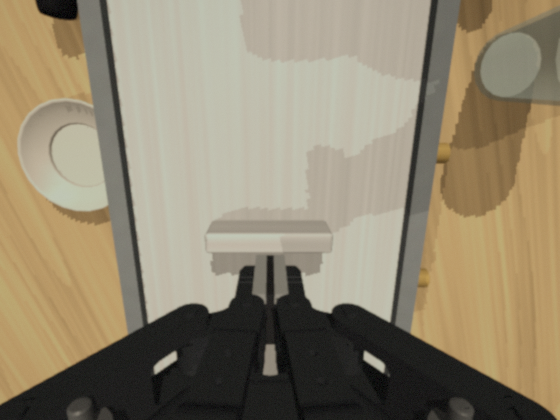

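The side view and depth put the real fingertip end at z ≈ 135, while the robot reports 94, so the reported TCP is about 41 mm off along the tool. I'll move back behind the rib and measure the offset with a light touch on the cover plate, which is known to be at z = 86.

```bash
python3 - <<'E'
from h import *
env.movel(w(0,-162,94),velocity=100)
env.movel(w(0,-162,62),velocity=100,threshold=6);st()
print(env.movel(w(0,-162,35),velocity=15,threshold=3));s=st()
env.movel(w(0,-162,s['tool_pos'][2]+6),velocity=40);st()
snap('side','side3.png')
E
```

```text
t6.08 box [  -0.2 -161.6] z61.8 F [0.3 1.  0.5] box Fx,Fy [-0.  1.] q [-0.31  0.34  1.77  0.    1.03 -0.02]
True
 t7.12 box [-1.00e-01 -1.62e+02] z46.9 F [0.1 0.1 4.5] box Fx,Fy [0.1 0.1] q [-0.31  0.36  1.79  0.    1.   -0.02]
 t7.44 box [   0.2 -162. ] z53.1 F [ 0.4 -0.7  0.2] box Fx,Fy [ 0.5 -0.5] q [-0.31  0.35  1.78  0.    1.01 -0.02]
```

View pics/side3.png

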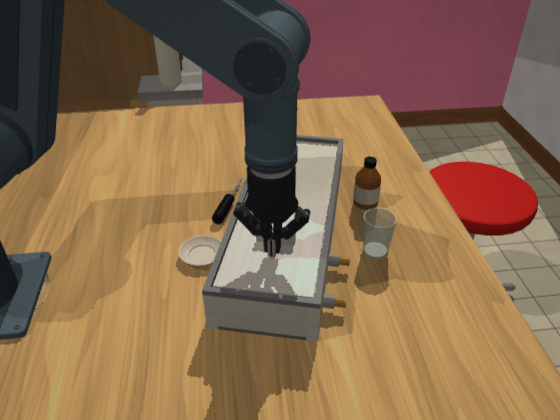

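The touch came at reported z = 46.9 against a true 86, so the offset is +39 mm. I'll correct for it and push the cover.

```bash
cat >> h.py <<'E'
DZ=39.1
def wz(x,y,z): return w(x,y,z-DZ)
E
python3 - <<'E'
from h import *
print('contact',env.movel(wz(0,-130,93),velocity=35,threshold=2.5)); st()
print(env.movel(wz(0,85,93),velocity=90,threshold=25)); st()
print('stop',env.movel(wz(0,125,93),velocity=25,threshold=12)); st()
snap('side','side4.png');snap('top','top4.png')
E
```

```text
contact False
 t8.56 box [ 1.000e-01 -1.298e+02] z54.0 F [0.1 0.  0.2] box Fx,Fy [0.1 0.1] q [-0.25  0.36  1.76  0.    1.02  0.04]
False
 t11.10 box [-0.  84.9] z53.8 F [-0.7 -2.   1.7] box Fx,Fy [-0.1 -2.1] q [0.12 0.5  1.53 0.   1.11 0.41]
stop True
 t12.18 box [ -0.7 111.8] z53.4 F [ 0.  -0.1 -0.1] box Fx,Fy [ 0.  -0.1] q [ 0.17  0.53  1.49 -0.    1.13  0.45]
```

View pics/side4.png

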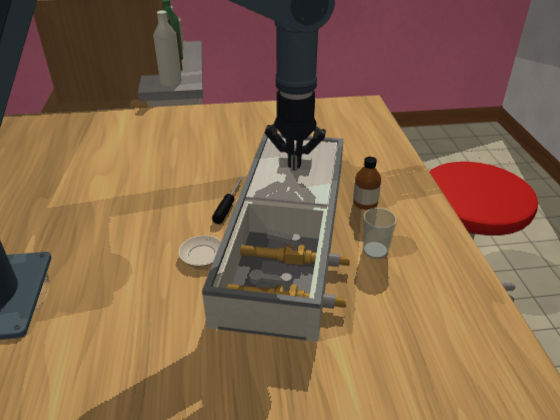

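View pics/top4.png

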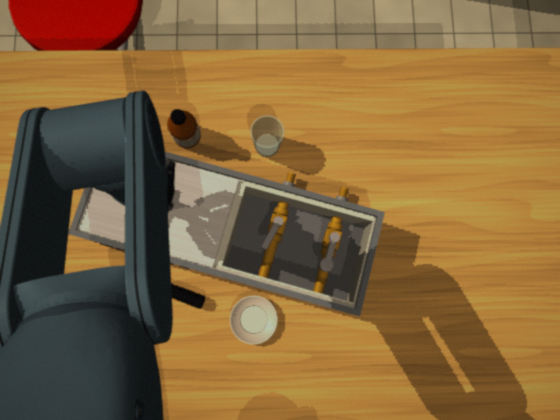

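The cover is off the bay and the push stopped at finger y = 111.8, which puts the rib face at about 123 as expected at the end stop. In the top view the valves are at about (278,225) and (333,250). I'll retreat and look more closely.

```bash
python3 - <<'E'
from h import *
env.movel(wz(0,106,93),velocity=60)
env.movel(wz(0,90,190),velocity=200)
env.movel(wz(-20,-180,240),velocity=250);st()
c=snap('wrist','wrist5.png')
env.movel(wz(-20,20,240),velocity=250)
c=snap('wrist','wrist5b.png');c=snap('top','top5.png');c=snap('side','side5.png')
st()
for n,b in (('top5',(200,160,400,330)),('side5',(190,180,370,340))):
    im=cv2.imread(f'pics/{n}.png')[b[1]:b[3],b[0]:b[2]];cv2.imwrite(f'pics/{n}z.png',cv2.resize(im,None,fx=3.5,fy=3.5))
E
```

```text
t14.42 box [ -20.3 -179.3] z200.4 F [ 0.4  0.2 -0.2] box Fx,Fy [0.3 0.3] q [-0.34  0.17  1.63 -0.    1.35 -0.05]
 t15.57 box [-19.8  18.7] z201.0 F [ 0.8  0.4 -0.5] box Fx,Fy [0.7 0.7] q [ 0.03  0.29  1.47 -0.    1.39  0.32]
```

View pics/wrist5.png

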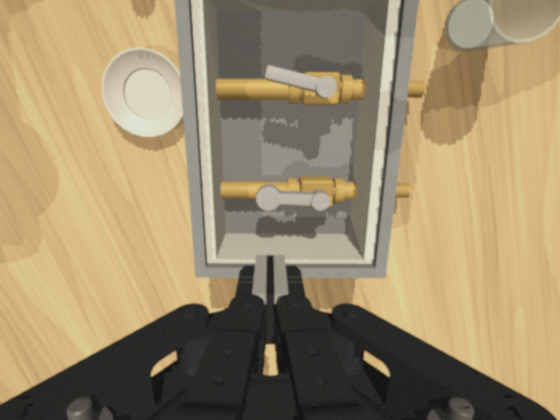

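View pics/top5z.png

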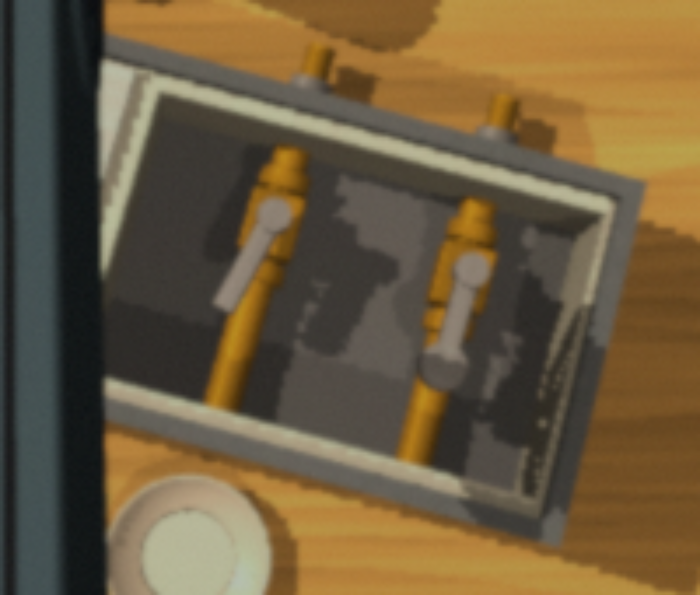

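View pics/side5z.png

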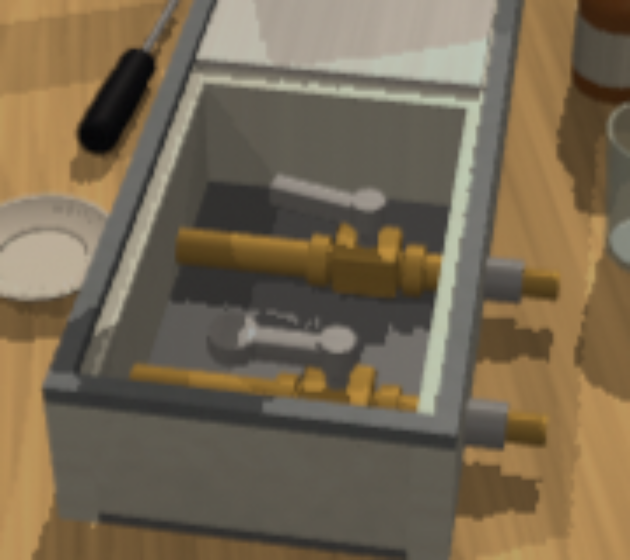

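The disc-ended handle is the one at the -y end. In the top view its disc is at about (327,265) and its pivot at about (335,237). The plain bar is at about (270,230). I'll compute the angles and check the cover.

```bash
python3 - <<'E'
from h import *
def ray(c,u,v,z):
    K=c['camera_matrix'];R=cv2.Rodrigues(np.array(c['rvec'],float))[0];t=np.array(c['tvec'],float).ravel()
    d=R.T@np.linalg.inv(K)@[u,v,1];o=-R.T@t;return o+d*(z-o[2])/d[2]
for n,pts in (('top5',{'mp':(200+471/3.5,160+270/3.5),'me':(200+445/3.5,160+368/3.5),'pp':(200+274/3.5,160+216/3.5),'pe':(200+224/3.5,160+300/3.5)}),('wrist5',{'mp':(320,201),'me':(268,198),'pp':(326,87),'pe':(271,73)}),('side5',{'mp':(190+338/3.5,180+338/3.5),'me':(190+232/3.5,180+332/3.5),'pp':(190+368/3.5,180+200/3.5),'pe':(190+284/3.5,180+185/3.5)})):
    c=np.load(f'pics/{n}.npz')
    b={k:tobox(ray(c,*p,66)) for k,p in pts.items()}
    for a in 'mp':
        d=b[a+'e']-b[a+'p'];print(n,a,b[a+'p'].round(1),b[a+'e'].round(1),'q',np.arctan2(d[1],-d[0]).round(3),np.hypot(*d).round(1))
for n in ['wrist5b','side5']:
    P,ok=cloud(np.load(f'pics/{n}.npz'));B=tobox(P);z=P[...,2]
    for lo in range(-6,24,3):
        m=ok&(abs(B[...,0])<50)&(B[...,1]>=lo)&(B[...,1]<lo+3)&(z>60);print(n,lo,m.sum(),np.median(z[m]).round(1) if m.any() else '')
    m=ok&(z>102)&(z<118)&(abs(B[...,0])<60)&(B[...,1]>60)&(B[...,1]<200)
    if m.any():print('rib',cv2.minAreaRect(B[m].astype(np.float32)))
E
```

```text
top5 m [  29.4 -193.1] [ -23.5 -192.6] q 0.009 52.9
top5 p [ 29.  -86.4] [-20.5 -73.2] q 0.262 51.2
wrist5 m [  28.5 -193.3] [ -23.6 -190.3] q 0.058 52.2
wrist5 p [ 29.  -86.2] [-20.8 -74.5] q 0.232 51.1
side5 m [  30.  -190.7] [ -21.8 -194.7] q -0.077 52.0
side5 p [ 29.8 -84.7] [-16.7 -79.4] q 0.113 46.7
wrist5b -6 301 80.2
wrist5b -3 300 80.2
wrist5b 0 157 80.4
wrist5b 3 303 86.1
wrist5b 6 371 86.3
wrist5b 9 1730 297.0
wrist5b 12 1143 296.0
wrist5b 15 1122 296.1
wrist5b 18 1250 296.5
wrist5b 21 1434 296.8
rib ((-1.9648056030273438, 128.06472778320312), (12.396552085876465, 69.37598419189453), 89.98246765136719)
side5 -6 225 399.5
side5 -3 298 340.0
side5 0 404 316.4
side5 3 565 305.4
side5 6 837 329.2
side5 9 378 320.9
side5 12 189 327.5
side5 15 91 292.8
side5 18 103 86.4
side5 21 88 296.8
rib ((-1.2990303039550781, 125.49856567382812), (69.4404525756836, 17.172412872314453), 1.1671074628829956)
```

View pics/wrist5b.png

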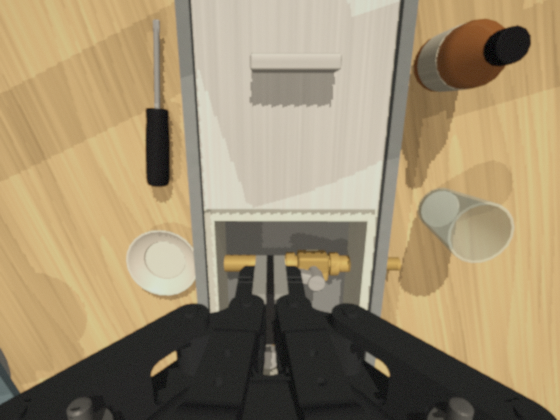

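The cover's rib centre is at y ≈ 128–129, which is the end stop. The marked handle is at q ≈ 0.03 and the plain one at about 0.25. Next I'll push the disc round its arc, turning the tool with it.

```bash
cat > arc.py <<'E'
from h import *
PV=np.array([29.2,-193.1])
def pose(q,d=24.2,r=52,z=48):
    p=PV+r*np.array([-np.cos(q),np.sin(q)])-d*np.array([np.sin(q),np.cos(q)])
    return wz(p[0],p[1],z),rot(-q)
E
python3 - <<'E'
from arc import *
p,o=pose(0,d=34,z=150)
env.movel(p,o,velocity=220);st()
p,o=pose(0,d=34,z=48)
print('descend',env.movel(p,o,velocity=80,threshold=5));st()
if abs(env.get_state()['tool_pos'][2]+DZ-48)<2:
    for q in np.arange(0,1.46,0.16):
        p,o=pose(q)
        hit=env.movel(p,o,velocity=45,threshold=15);s=st('q%.2f %s'%(q,hit))
        if hit: break
snap('side','side6.png')
E
```

```text
t16.91 box [ -22.6 -226.5] z111.3 F [ 0.1  0.2 -0. ] box Fx,Fy [0.1 0.2] q [-0.44  0.23  1.78  0.    1.13 -0.16]
descend False
 t18.33 box [ -22.3 -227.2] z9.4 F [-0.4  0.2  0.3] box Fx,Fy [-0.4  0.1] q [-0.45  0.37  1.9  -0.    0.88 -0.16]
q0.00 False t18.70 box [ -22.8 -216.9] z9.1 F [-0.2  0.6 -0.4] box Fx,Fy [-0.4  0.5] q [-0.42  0.37  1.9  -0.    0.88 -0.14]
q0.16 False t19.05 box [ -26.  -208.7] z8.9 F [0.3 0.4 0.6] box Fx,Fy [0.2 0.4] q [-0.41  0.36  1.9  -0.    0.88  0.04]
q0.32 False t19.40 box [ -27.7 -199.8] z8.9 F [-0.4  0.8 -0.1] box Fx,Fy [-0.6  0.6] q [-0.39  0.36  1.9   0.    0.88  0.21]
q0.48 False t19.75 box [ -28.  -190.6] z8.9 F [ 0.   0.8 -0.6] box Fx,Fy [-0.2  0.7] q [-0.37  0.36  1.9   0.    0.88  0.39]
q0.64 False t20.10 box [ -26.8 -181.5] z8.9 F [ 0.7 -0.3 -0.3] box Fx,Fy [ 0.8 -0.1] q [-0.35  0.37  1.89  0.    0.88  0.57]
q0.80 False t20.45 box [ -24.2 -172.7] z8.9 F [ 0.8  1.3 -0.4] box Fx,Fy [0.4 1.5] q [-0.33  0.37  1.88  0.    0.88  0.75]
q0.96 False t20.80 box [ -20.3 -164.5] z8.9 F [-0.   0.8  0.2] box Fx,Fy [-0.3  0.8] q [-0.32  0.38  1.87  0.    0.89  0.93]
q1.12 False t21.15 box [ -15.2 -156.9] z8.9 F [-0.1 -0.8 -0.1] box Fx,Fy [ 0.1 -0.8] q [-0.3   0.39  1.86  0.    0.89  1.1 ]
q1.28 False t21.50 box [  -8.8 -150.3] z8.9 F [ 0.5 -1.  -0.1] box Fx,Fy [ 0.8 -0.9] q [-0.29  0.4   1.84  0.    0.9   1.27]
q1.44 False t21.85 box [  -1.5 -144.8] z8.9 F [-0.7  0.1 -0.7] box Fx,Fy [-0.7 -0.1] q [-0.28  0.41  1.82  0.    0.91  1.45]
```

View pics/side6.png

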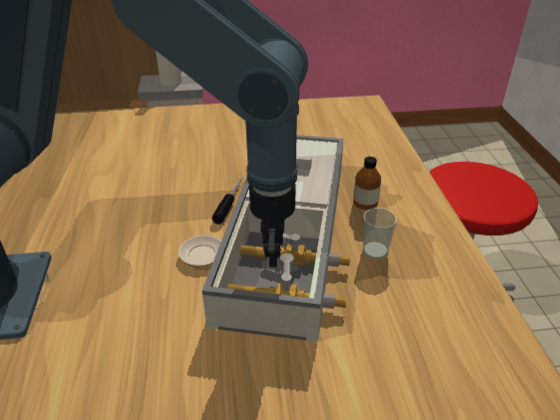

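The handle has turned with the finger: in the image it runs from about (287,275) to (286,258), with the finger at (272,260). I'll finish to the hard stop.

```bash
python3 - <<'E'
from arc import *
p,o=pose(1.571,d=24.2); print(env.movel(p,o,velocity=25,threshold=9));st()
p,o=pose(1.571,d=14); print('stop',env.movel(p,o,velocity=15,threshold=9));st()
st()
p,o=pose(1.571,d=40); env.movel(p,o,velocity=60)
p,o=pose(1.571,d=40,z=150); env.movel(p,o,velocity=150)
p,o=pose(1.571,d=60,z=250); p=wz(-20,-290,260); env.movel(p,rot(-0.0),velocity=200)
snap('wrist','wrist7.png');snap('top','top7.png');snap('side','side7.png');st()
im=cv2.imread('pics/top7.png')[130:330,50:400];cv2.imwrite('pics/top7z.png',cv2.resize(im,None,fx=2.2,fy=2.2))
E
```

```text
False
 t22.35 box [   4.8 -141.2] z8.9 F [-1.1 -0.2 -0.9] box Fx,Fy [-1.  -0.5] q [-0.27  0.42  1.8  -0.    0.92  1.59]
stop True
 t22.71 box [   4.8 -141. ] z8.1 F [ 0.3 -0.1  0.4] box Fx,Fy [ 0.3 -0.1] q [-0.27  0.43  1.79  0.    0.93  1.59]
 t22.71 box [   4.8 -141. ] z8.1 F [ 0.3 -0.1  0.4] box Fx,Fy [ 0.3 -0.1] q [-0.27  0.43  1.79  0.    0.93  1.59]
 t25.82 box [ -20.1 -289.7] z220.6 F [ 0.6 -0.3 -0.7] box Fx,Fy [ 0.7 -0.1] q [-0.57  0.14  1.61  0.    1.39 -0.28]
```

View pics/wrist7.png

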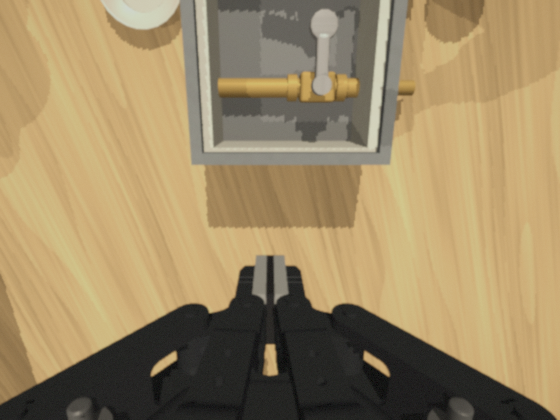

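View pics/top7z.png

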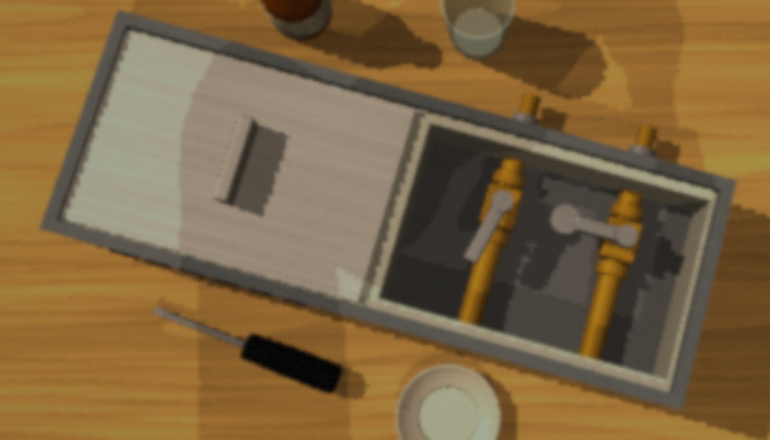

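View pics/side7.png

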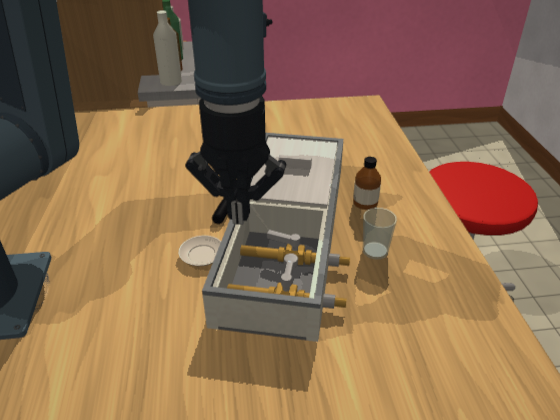

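The handle now points across its pipe: in the zoomed top view the pivot is at about (627,235) and the disc at (565,218). I'll measure its angle, the cover position and any shifts of the other items.

```bash
python3 - <<'E'
from h import *
for n in ['top7','wrist7']:
    c=np.load(f'pics/{n}.npz');P,ok=cloud(c);B=tobox(P);z=P[...,2]
    m=ok&(z>60)&(z<70)&(abs(B[...,0]-30)<18)&(B[...,1]>-200)&(B[...,1]<-125)
    q=B[m];r=cv2.fitLine(q.astype(np.float32),cv2.DIST_L2,0,.01,.01).ravel()
    d=r[:2]*np.sign(r[1]);print(n,m.sum(),'ymax',q[:,1].max().round(1),'q',np.arctan2(d[1],-d[0]).round(3))
    disc=q[q[:,1]>-148];mc=disc.mean(0);print(' disc',cv2.minEnclosingCircle(disc.astype(np.float32)))
    ph=q[q[:,1]<-185];print(' pivot end',np.median(ph,0))
    pm=ok&(z>60)&(z<70)&(B[...,0]>-35)&(B[...,0]<35)&(B[...,1]>-105)&(B[...,1]<-55)
    if pm.sum()>30:
        r=cv2.fitLine(B[pm].astype(np.float32),cv2.DIST_L2,0,.01,.01).ravel();d=r[:2]*-np.sign(r[0]);print(' plain q',np.arctan2(d[1],-d[0]))
for n in ['top0','top5','top7']:
    P,ok=cloud(np.load(f'pics/{n}.npz'));B=tobox(P);z=P[...,2]
    m=ok&(z>102)&(z<118)&(abs(B[...,0])<60)
    print(n,'rib',cv2.minAreaRect(B[m].astype(np.float32)) if m.any() else '')
    if n=='top5':
        pm=ok&(z>60)&(z<70)&(B[...,0]>-35)&(B[...,0]<35)&(B[...,1]>-105)&(B[...,1]<-55)
        r=cv2.fitLine(B[pm].astype(np.float32),cv2.DIST_L2,0,.01,.01).ravel();d=r[:2]*-np.sign(r[0]);print(' plain q before',np.arctan2(d[1],-d[0]))
a=cv2.imread('pics/top0.png').astype(int);b=cv2.imread('pics/top7.png').astype(int)
for nm,(x0,y0,x1,y1) in dict(bottle=(165,105,202,150),beaker=(248,112,288,160),driver=(118,262,210,310),dish=(228,293,282,348)).items():
    f=lambda i:np.float32(cv2.cvtColor(i[y0:y1,x0:x1].astype(np.uint8),6))
    print(nm,cv2.phaseCorrelate(f(a),f(b)))
E
```

```text
top7 309 ymax -127.9 q 1.566
 disc ((29.46956443786621, -140.31626892089844), 12.926934242248535)
 pivot end [  28.95954615 -192.68609609]
 plain q 0.23293684
wrist7 1412 ymax -129.3 q 1.578
 disc ((28.114620208740234, -140.44076538085938), 12.926414489746094)
 pivot end [  27.59035376 -193.18041128]
top0 rib ((-0.5918502807617188, -123.0737533569336), (69.71138763427734, 12.02808952331543), 0.007401031907647848)
top5 rib ((-30.22118377685547, 128.13491821289062), (11.414373397827148, 11.688469886779785), 81.95968627929688)
 plain q before 0.23544945
top7 rib ((-1.1216087341308594, 128.28738403320312), (69.8082275390625, 12.741697311401367), 0.9240983128547668)
bottle ((0.0887339453975251, 0.5251774759923578), 1.0273562984996372)
beaker ((-0.11294672800171668, 0.026356575177242547), 0.9221706921855609)
driver ((0.05307011126221539, 0.13388146652066268), 0.908921537299951)
dish ((-0.05725682073540739, 0.06370874192008458), 0.8847634815875395)
```

```bash
python3 -c "
from h import *
env.sign_off();st()"
```

```text
the job is handed in; nothing more can be done
the job is handed in; nothing more can be done
```

The job is done and handed in at about 26 s of robot time. The cover is at its end stop and the marked handle is fully shut.

- **Cover:** I pushed it by its rib until the force rose at the stop. The rib centre then measured y ≈ 128.3 in my box frame. The pivots put that frame about 1 mm low, so this agrees with the nominal 129.
- **Marked handle:** I pushed the disc round its arc to the hard stop. Afterwards it measured q = 1.566 in the top camera and 1.578 in the wrist camera; shut is 1.571.
- **Plain handle:** unchanged, 0.235 before and 0.233 after.
- **Things around the box:** the beaker, screwdriver and dish shifted by 0.13 pixel or less between the first and last top views. The bottle region read 0.5 pixel; I put that down to changed shadows, as the arm never went near it.

**Disagreement found:** the robot's reported TCP height was about 39 mm too low. My first approach passed above the rib without contact. I confirmed the offset with the side camera and a light touch on the cover plate (4.5 N), then corrected for it in every later move.

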